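# Right the fallen vase and hover it over the banding wheel

### The job

The square terracotta vase has toppled: first stand it upright on its foot on the bench, then lift it and carry it over the top of the tool rack without bumping the rack. Finish holding it upright and still about one centimetre above the square tile on the banding wheel, centred and with the sides of its foot parallel to the tile's sides, so that I can slip a spacer under it: never let it touch the tile or wheel, and do not put it down or let go. Leave the bowl, the jar and the batten where they are.

Things in the scene. Friction and masses are not known exactly. Their poses are not given: they have to be found in the camera images.
- vase: Terracotta vase 130 mm tall, 0.19-0.33 kg. Square body 56x56 mm, foot to 72 mm; round neck 26 mm thick, 72-124 mm (flared in its lowest 10 mm, look only); lip 32 mm thick, 124-130 mm. Centre of mass about 40 mm up. Origin: centre of the foot's underside; z foot to mouth, x, y square to the sides. Starts lying on a flat side, axis 28 mm above the bench, mouth to +y (up to 0.4 rad off), on either side of the rack.
- wheel: White banding wheel (potter's turntable), fixed, does not turn, on the other side of the rack from the vase: base disc 150 mm across, head disc 180 mm across with its top at 60 mm, and a plain terracotta square tile 64 x 64 x 10 mm centred on the head, its top at 70 mm. Origin: centre of the underside on the bench, z up, x and y parallel to the tile's sides.
- tile_top (a point): Centre of the tile's top face, 70 mm above the bench; axes as the wheel's, parallel to the tile's sides.
- rack: Tool rack between vase and wheel, fixed: a wooden block 340 mm long (its x axis, roughly along the robot's x), 46 mm wide (its y axis), 50 mm high, with short wooden hand tools standing in it along its middle, tips up to 85 mm above the bench. Origin at the centre of its underside.
- bowl: Loose terracotta bowl, 90 mm across the rim, 45 mm high, beyond the work. Origin at the centre of its underside. Leave alone.
- jar: Loose white plastic jar, 64 mm across, 70 mm high, beyond the work. Origin at the centre of its underside. Leave alone.
- batten: Loose flat wooden batten, 35 x 160 x 10 mm (its y axis is the long one), lying beyond the work, on the right. Origin at the centre of its underside. Leave alone.
Things that resemble listed ones, but are neither listed nor needed, are in the scene too. Several things have the shape of the wheel; the one meant has the colours described above.

How it is judged:
On the way, in this order (a step that is already met when the one before it is completed fails the run):
1. the vase stands upright with its foot on the bench (angle between vase's own z axis and vertical below 0.12 rad and height (world z) of vase below 0.006 m), for 0.3 s.
2. the vase is above the tool rack, foot higher than the tools (height (world z) of vase above 0.088 m and y of vase in the frame of rack between -0.045 and 0.045 m and x of vase in the frame of rack between -0.19 and 0.19 m), for 0.04 s.
At the end, for the whole second after the job is handed in: The vase is held in the fingers, upright within 0.10 rad, still, its foot 3 to 20 mm above the tile's top, within 8 mm of its centre, its sides within 0.14 rad of parallel to the tile's sides (any of the four quarter turns), touching neither wheel, tile nor rack (horizontal distance between vase and tile_top below 0.008 m and z of vase in the frame of tile_top between 0.003 and 0.02 m and angle between vase's own z axis and vertical below 0.1 rad and (angle between the x axis of vase and the x axis of wheel, either way round below 0.14 rad or angle between the x axis of vase and the y axis of wheel, either way round below 0.14 rad) and contact force between vase and the fingers above 0.5 N and contact force between vase and wheel below 0.05 N and contact force between vase and rack below 0.05 N and linear speed of vase below 0.02 m/s and angular speed of vase below 0.15 rad/s); the arm keeps its last pose, push and grip.
It fails at once if the vase touches the wheel or the tile (contact force between vase and wheel above 0.5 N).
It fails at once if the vase bumps the tool rack (contact force between vase and rack above 1.5 N).
It fails at once if the bowl, jar or batten is moved (distance of any of bowl, jar, batten from where it was at the start of the episode above 0.025 m).
It also fails if it takes over 67 s, if anything falls off the work surface, if the arm or the gripper's body presses on something with over 40 N, if the wrist force passes 120 N, or if a joint passes its speed limit or range.

### The arm

A 6-joint arm with a two-finger parallel gripper is mounted at the origin on the work surface. World frame = base frame: x ahead of the robot, y to its left, z up, the work surface at z = 0. Lengths are in m, angles in rad, forces in N, time in s.
With the tool pointing down it reaches from about 0.25 to 0.725 m from the base axis. Payload 4 kg.
Tool frame: the origin (TCP) lies midway between the tips of the shut fingers; the grasp point (between the pads) lies 19 mm behind it (bot.grip_point_offset is the distance from the TCP to the grasp point, in m); z points along the fingers, y is the line along which they close (so a half turn about z gives the same grasp; the last joint's range is limited). The gripper opens to 85 mm and grips with 20 to 120 N. Pads are 22 mm wide; open, the fingers measure 114 mm over their backs; the gripper's body (76 mm by 85 mm) begins 54 mm behind the grasp point. The pads swing forward as they close: fully open they stand 13 mm farther back than shut.
Start: joints at [-1.116, 0.241, 0.005, 1.335, 0, 1.571], TCP at [0.22, -0.449, 0.231] pointing down, gripper open.
Joint ranges: [-2.72, 2.72], [-1.05, 1.87], [-1.09, 1.28], [-1.99, 2.15], [-1.42, 1.44], [-3.14, 3.14]. Speed limits (rad/s): [2.79, 2.79, 3.14, 3.14, 3.14, 3.14].

### API

Orientations are given as a unit quaternion [x, y, z, w].
In Python, from workcell import bot gives the robot as it stands.
- The arm moves only by the tool step_arm, never from a script. Its argument "targets" is text: rows parted by semicolons, each of 7 numbers parted by spaces: the opening, from -1 (shut) to 1 (fully open), so that 0 is half open, then the shift along the world's x, y, z normalised to -1 to 1, where 1 is 0.5 m, then the turn, a rotation vector about the world's x, y, z normalised to -1 to 1, where 1 is pi/4 rad. In form: gripper x y z wx wy wz; .... A call has 1 to 10 rows; each row is the pose to reach, as a shift and turn from the pose commanded when the call began; what a row does not reach only later rows make up. A row lasts 1/12 s, in which the tool goes at most 41.7 mm and 7.16 degrees, less where a joint would pass 70% of its speed; a pose out of reach is approached as far as the arm can. A call with a number of a shift or a turn outside -1 to 1 is refused whole. A call with a gripper value outside its range is refused whole. The fingers move at their own pace and stop on an object; the grip force is fixed at half the most. Time passes only in rows, so rows that repeat a pose let the fingers close. It gives the time, the measured TCP pose, the force, the opening and the grip force at its end, in the units of the state.
- bot.get_obs(): the state, without advancing time (a new reading comes with each control period).
- bot.camera(name): name is "scene" or "top" or "wrist"; returns the picture (480x640x3 uint8, red, green, blue); there is no depth.
- bot.camera_info(name): a dict with "vertical_fov" (degrees; the focal length in pixels is half the picture's height over the tangent of half this angle, whatever the lens; pixels are square), "cx", "cy" (the principal point, pixels), "pose" (4x4, takes a point from camera to world coordinates). Camera axes: x right, y up, looking along -z (the intrinsics and any distortion apply to the point x, -y, -z); pixel columns grow to the right and rows downward; lengths in m; the calibration is good to about 2 mm. A picture is of the moment at which its call begins: read the wrist's pose just before it. camera_info takes no time and is no camera call; for the wrist camera it gives the pose at the moment of the call.
- bot.job_done(): hands the job in; it is judged then, once.
The state is a dict: "clock": time; "joint_pos": joint angles; "joint_vel": joint speeds; "tau": joint torques, N m; "eef_pos": TCP position; "tool_rot": TCP orientation; "ft_force": force on the tool from outside, world axes, zero at the start; "ft_torque": the same for the moment, N m; "grip_width": finger opening in m; "grasp_force": force on a finger pad.
Only numpy, scipy, OpenCV 4.12 (cv2) and the standard library are available. Lean on these libraries where they do the work, as an engineer would, in place of code of your own. Each camera call takes 0.05 s, during which the arm holds its last target. There are 200 camera calls.

## Working session

There is one attempt and no reset: what is moved stays moved. The work goes in short steps, Python scripts to look and compute and a tool call to move; the robot and the scene stay as the last step left them, time stands still between calls to the robot, and variables do not carry over. Pictures are saved under pics/ and viewed, at most 10 in all, crops included, and the job is handed in when it is done.

Besides the shell and the picture viewer there is one more tool, called after "Emit:" in YAML: its name, and indented under it one key for each argument. step_arm: Moves the arm, as the interface text tells. Scaled input: -1 to 1 covers 0.5 m each way for a shift and pi/4 rad each way for a turn. Its arguments: {"type":"object","properties":{"targets":{"type":"string"}},"required":["targets"]}

```bash
mkdir -p pics; ls; python3 - <<'E'
from workcell import bot
import cv2
for n in("scene","top"):
    cv2.imwrite(f"pics/{n}0.png",bot.camera(n)[:,:,::-1]); i=bot.camera_info(n); print(n,i)
print(bot.get_obs()); print(bot.grip_point_offset)
E
```

```text
pics
scene {'vertical_fov': 55.950779445848546, 'cx': 326.5587959208607, 'cy': 242.7236597170107, 'pose': array([[ 0.69710109, -0.55045511,  0.45940097,  0.9463049 ],
       [ 0.71676463,  0.55048474, -0.42803624, -0.39676871],
       [-0.01727848,  0.62766689,  0.77829026,  0.88116071],
       [ 0.        ,  0.        ,  0.        ,  1.        ]])}
top {'vertical_fov': 52.37195849831544, 'cx': 320.05897359049203, 'cy': 239.31019609186393, 'pose': array([[-0.01944686,  0.99480611, -0.09991309,  0.35704139],
       [-0.99971578, -0.02072608, -0.01178125,  0.02447091],
       [-0.01379087,  0.09965559,  0.99492642,  1.25058307],
       [ 0.        ,  0.        ,  0.        ,  1.        ]])}
{'clock': 0.1, 'joint_pos': array([-1.11598173e+00,  2.41335796e-01,  3.84874259e-03,  1.33520073e+00,
        1.10064323e-05,  1.57081067e+00]), 'joint_vel': array([-0.00181902, -0.00072802,  0.00370049, -0.00073726, -0.00121981,
       -0.00062285]), 'tau': array([ 1.55191797e-04, -3.73137832e+01,  2.53009915e+01,  1.08470689e-02,
       -7.37288246e-06,  3.81490722e-06]), 'eef_pos': array([ 0.21940004, -0.44865682,  0.23049901]), 'tool_rot': array([ 9.74255382e-01,  2.25445240e-01, -2.07861368e-04, -9.22617393e-04]), 'ft_force': array([ 0.19260403, -0.34643296,  0.67374193]), 'ft_torque': array([-0.05771835, -0.0681379 ,  0.03163904]), 'grasp_force': 0.0, 'grip_width': 0.08544298605462604}
0.0187
```

View pics/top0.png

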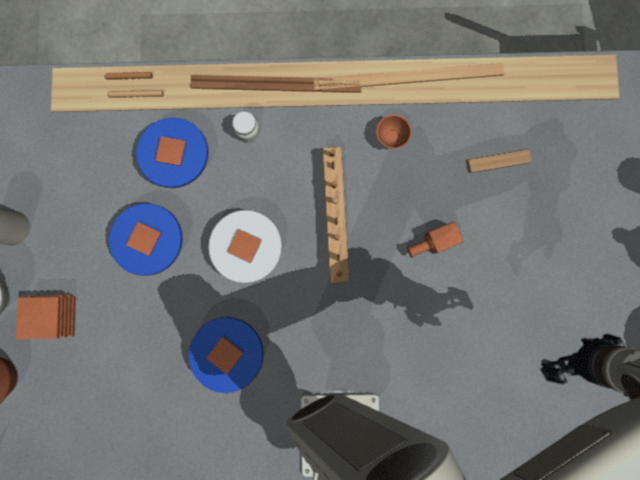

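View pics/scene0.png

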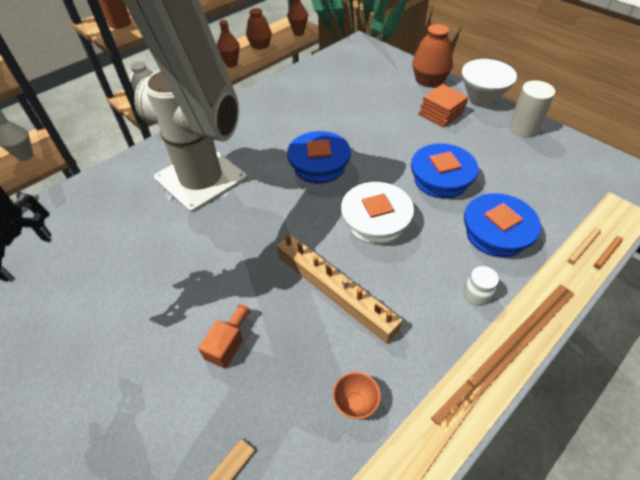

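The top view shows the vase at about (437,241) with its mouth to the left (+y). The rack is at (335,215), the bowl at (393,131), the jar at (245,125) and the batten at (499,161). Four things have the wheel's shape: blue at (171,152), (145,239) and (226,354), and white at (245,246). Only the one at (245,246) is white with a terracotta tile, so I'll confirm it in a crop.

```bash
cat > h.py <<'E'
from workcell import bot
import numpy as np, cv2
def ray(n,uv,z):
    i=bot.camera_info(n); f=240/np.tan(np.radians(i["vertical_fov"]/2)); P=i["pose"]
    uv=np.atleast_2d(uv).astype(float)
    d=np.c_[(uv[:,0]-i["cx"])/f,-(uv[:,1]-i["cy"])/f,-np.ones(len(uv))]@P[:3,:3].T
    return P[:3,3]+d*((z-P[2,3])/d[:,2])[:,None]
def proj(n,p):
    i=bot.camera_info(n); f=240/np.tan(np.radians(i["vertical_fov"]/2)); P=i["pose"]
    c=(np.atleast_2d(p)-P[:3,3])@P[:3,:3]
    return np.c_[i["cx"]+f*c[:,0]/-c[:,2], i["cy"]-f*c[:,1]/-c[:,2]]
def red(im):
    h=cv2.cvtColor(im,cv2.COLOR_RGB2HSV); return (((h[...,0]<12)|(h[...,0]>174))&(h[...,1]>130)&(h[...,2]>60)).astype(np.uint8)
E
python3 - <<'E'
from h import *
im=cv2.imread("pics/top0.png")[:,:,::-1].copy(); sc=cv2.imread("pics/scene0.png")[:,:,::-1].copy()
m=red(im)
t=np.zeros_like(m); t[220:275,215:275]=m[220:275,215:275]
c=max(cv2.findContours(t,0,1)[0],key=cv2.contourArea)
w=ray("top",c[:,0],0.07)[:,:2].astype(np.float32); print("tile",cv2.minAreaRect(w*1000))
ms=red(sc); t=np.zeros_like(ms); t[185:225,350:405]=ms[185:225,350:405]
c=max(cv2.findContours(t,0,1)[0],key=cv2.contourArea)
w=ray("scene",c[:,0],0.07)[:,:2].astype(np.float32); print("tile sc",cv2.minAreaRect(w*1000))
t=np.zeros_like(m); t[215:265,400:470]=m[215:265,400:470]
c=max(cv2.findContours(t,0,1)[0],key=cv2.contourArea); 
w=ray("top",c[:,0],0.04)[:,:2].astype(np.float32); print("vase",cv2.minAreaRect(w*1000),cv2.boundingRect(c))
# rack ends approx top at z=.05
print("rack",ray("top",[[324,149],[340,148],[331,282],[348,281]],0.05)[:,:2])
print("bowl,jar,batten",ray("top",[[393,131],[245,125],[499,161]],0.03)[:,:2])
A=cv2.resize(im[205:285,200:290],(450,400),interpolation=2);B=cv2.resize(im[210:270,400:468],(340,300),interpolation=2)
o=np.zeros((400,790,3),np.uint8);o[:,:450]=A;o[:300,450:]=B
cv2.imwrite("pics/crop1.png",o[:,:,::-1])
E
```

```text
tile ((464.4482421875, 223.7373046875), (58.30832290649414, 58.19082260131836), 63.17717361450195)
tile sc ((469.8187255859375, 221.36056518554688), (59.79728698730469, 60.91654586791992), 64.78545379638672)
vase ((467.77728271484375, -243.12062072753906), (52.93952560424805, 132.51742553710938), 21.369125366210938) (408, 223, 55, 34)
rack [[ 0.70598043  0.02431501]
 [ 0.70761351 -0.01601835]
 [ 0.37194243  0.01392648]
 [ 0.37356539 -0.02775312]]
bowl,jar,batten [[ 0.75491668 -0.153609  ]
 [ 0.77995869  0.22676912]
 [ 0.670136   -0.41971579]]
```

View pics/crop1.png

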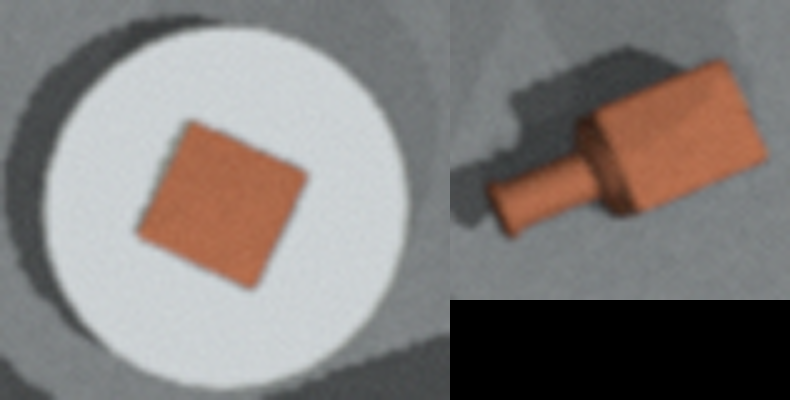

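The crop confirms that the wheel at (245,246) is the white one with the plain terracotta tile. It also shows the vase lying with its mouth to the left. Next I'll compute the vase pose and the grasp.

```bash
cat >> h.py <<'E'
from scipy.spatial.transform import Rotation as Ro
def frame(z,y):
    z=np.array(z,float);z/=np.linalg.norm(z);y=np.array(y,float);y-=z*(y@z);y/=np.linalg.norm(y)
    return Ro.from_matrix(np.c_[np.cross(y,z),y,z])
def plan(grasp,R,back=0.):
    o=bot.get_obs(); off=bot.grip_point_offset
    tcp=np.array(grasp)+R.apply([0,0,off-back]); d=(tcp-o["eef_pos"])/.5
    rv=(R*Ro.from_quat(o["tool_rot"]).inv()).as_rotvec(); 
    print("tcp",tcp.round(4),"shift",d.round(4),"turn",(rv/(np.pi/4)).round(4),"rows",np.linalg.norm(d)*.5/.0417,np.degrees(np.linalg.norm(rv))/7.16)
E
python3 - <<'E'
from h import *
from scipy.optimize import least_squares
ims={n:cv2.imread(f"pics/{n}0.png")[:,:,::-1].copy() for n in("top","scene")}
box={"top":(400,470,215,265),"scene":(190,260,300,370)}
b=28;pts=[[sx*b,sy*b,z] for sx in(-1,1) for sy in(-1,1) for z in(0,72)]
a=np.linspace(0,2*np.pi,24,0)
for r,z in((13,82),(13,124),(16,124),(16,130)): pts+= [[r*np.cos(t),r*np.sin(t),z] for t in a]
pts=np.array(pts)/1000; grp=[slice(0,8),slice(8,56),slice(56,104)]
obs={}
for n,(u0,u1,v0,v1) in box.items():
    big=cv2.resize(ims[n],None,fx=4,fy=4,interpolation=cv2.INTER_CUBIC); m=red(big); t=np.zeros_like(m); t[v0*4:v1*4,u0*4:u1*4]=m[v0*4:v1*4,u0*4:u1*4]; obs[n]=t[v0*4:v1*4,u0*4:u1*4]
def sil(n,p):
    x,y,th=p; m=np.array([-np.sin(th),np.cos(th),0]); s=np.array([np.cos(th),np.sin(th),0])
    w=np.array([x,y,.028])+pts[:,:1]*s+pts[:,1:2]*np.array([0,0,1])+pts[:,2:]*m
    u0,u1,v0,v1=box[n]; q=(proj(n,w)-[u0,v0])*4+1.5
    o=np.zeros(obs[n].shape,np.uint8)
    for g in grp: cv2.fillConvexPoly(o,cv2.convexHull(q[g].astype(np.float32)).round().astype(np.int32),1)
    return o
from scipy.optimize import minimize
for ns in(["top"],["scene"],["top","scene"]):
    f=lambda p:sum(np.mean(sil(n,[p[0]/100,p[1]/100,p[2]/10])!=obs[n]) for n in ns)
    r=minimize(f,[49,-31,3.8],method="Nelder-Mead",options=dict(initial_simplex=[[49,-31,3.8],[51,-31,3.8],[49,-29,3.8],[49,-31,4.5]],maxiter=300))
    print(ns,r.x/[100,100,10],r.fun)
p=r.x/[100,100,10]; th=p[2]; m=np.array([-np.sin(th),np.cos(th),0]); s=np.array([np.cos(th),np.sin(th),0])
g=np.array([p[0],p[1],.028])+.104*m; print("m",m,"grasp",g)
R=frame(-m-np.array([0,0,1]),s); R2=frame(-m-np.array([0,0,1]),-s)
for q in(R,R2): plan(g,q,.08)
E
```

```text
['top'] [ 0.49214719 -0.30244938  0.38978575] 0.04978571428571429
['scene'] [ 0.49344672 -0.29982996  0.39900643] 0.058903061224489794
['top', 'scene'] [ 0.49103219 -0.30095877  0.37639598] 0.1100280612244898
m [-0.36757115  0.9299954   0.        ] grasp [ 0.45280479 -0.20423924  0.028     ]
tcp [ 0.4369 -0.1639  0.0713] shift [ 0.4349  0.5695 -0.3183] turn [-1.0216  0.3933  1.7948] rows 9.401410231502728 13.212816909040512
tcp [ 0.4369 -0.1639  0.0713] shift [ 0.4349  0.5695 -0.3183] turn [-0.4062 -1.0408 -1.9813] rows 9.401410231502727 14.295356350086811
```

Emit:
step_arm:
  targets: "1 0.43 0.55 0 0 0 0.9;1 0.43 0.55 0 0 0 0.9;1 0.43 0.55 0 0 0 0.9;1 0.43 0.55 0 0 0 0.9;1 0.43 0.55 0 0 0 0.9;1 0.43 0.55 0 0 0 0.9;1 0.43 0.55 0 0 0 0.9;1 0.43 0.55 0 0 0 0.9;1 0.43 0.55 0 0 0 0.9;1 0.43 0.55 0 0 0 0.9"

```text
clock: 0.93
eef_pos: [0.4364, -0.1711, 0.2308]
tool_rot: [0.834, 0.551, 0.0, -0.001]
ft_force: [0.3, 0.2, -0.2]
grip_width: 0.0855
grasp_force: 0.0
```

```bash
cat > g.py <<'E'
from h import *
th=.388; m=np.array([-np.sin(th),np.cos(th),0]); s=np.array([np.cos(th),np.sin(th),0]); Z=np.array([0,0,1.])
g=np.array([.492,-.3015,.028])+.104*m
E
python3 - <<'E'
from g import *
plan(g,frame(-m-Z,s),.10)
print(bot.get_obs()["joint_pos"])
E
```

```text
tcp [ 0.4309 -0.152   0.0855] shift [-0.011   0.0382 -0.2906] turn [-1.0266  0.007   0.954 ] rows 3.516345146420027 8.808290410415157
[-3.74286688e-01  1.79524246e-01 -7.39456569e-02  1.31790655e+00
  9.71071888e-04  1.59958520e+00]
```

Emit:
step_arm:
  targets: "1 -0.01 0.04 -0.15 -1 0 0.95;1 -0.01 0.04 -0.15 -1 0 0.95;1 -0.01 0.04 -0.15 -1 0 0.95;1 -0.01 0.04 -0.15 -1 0 0.95;1 -0.01 0.04 -0.15 -1 0 0.95;1 -0.01 0.04 -0.15 -1 0 0.95;1 -0.01 0.04 -0.15 -1 0 0.95;1 -0.01 0.04 -0.15 -1 0 0.95;1 -0.01 0.04 -0.15 -1 0 0.95;1 -0.01 0.04 -0.15 -1 0 0.95"

```text
clock: 1.77
eef_pos: [0.4261, -0.1542, 0.154]
tool_rot: [0.52, 0.768, -0.207, 0.311]
ft_force: [-1.2, 0.5, -0.8]
grip_width: 0.0853
grasp_force: 0.0
```

```bash
python3 - <<'E'
from g import *
plan(g,frame(-m-Z,s),.10)
print(bot.get_obs()["joint_pos"])
cv2.imwrite("pics/w1.png",bot.camera("wrist")[:,:,::-1])
E
```

```text
tcp [ 0.4309 -0.152   0.0855] shift [ 0.0096  0.0043 -0.1369] turn [-0.026  -0.0038  0.0058] rows 1.6467031053902812 0.16943590737211145
[ 0.11617711  0.06586572 -0.68754023  0.56454266 -0.73049852  1.20842038]
```

View pics/w1.png

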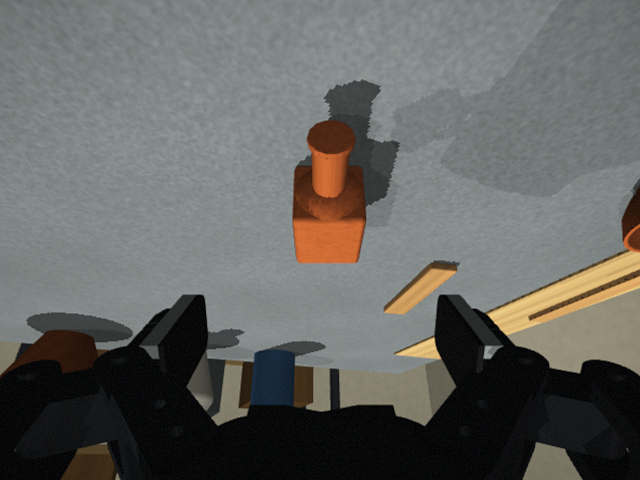

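The wrist picture has the vase at (328,190), mouth nearest and well aligned between the fingers at (185,340) and (460,340). The camera is on the lower side of the gripper, so I'll check its clearance.

```bash
python3 - <<'E'
from g import *
o=bot.get_obs();P=bot.camera_info("wrist")["pose"];R=Ro.from_quat(o["tool_rot"])
print("cam in tool",R.inv().apply(P[:3,3]-o["eef_pos"]),P[:3,3])
c=R.inv().apply(P[:3,3]-o["eef_pos"])
Rt=frame(-m-Z,s); print("cam at grasp",g+Rt.apply([0,0,.0187])+Rt.apply(c))
Rt=frame(-m*.5-Z*.866,s); print("cam at grasp30",g+Rt.apply([0,0,.0187])+Rt.apply(c))
plan(g,frame(-m-Z,s),0.05);plan(g,frame(-m-Z,s),0)
# lip, in wrist image vs prediction
f=g+.026*m; print("pred mouth px",proj("wrist",f),"pred foot",proj("wrist",g-.104*m+[0,0,.028]))
E
```

```text
cam in tool [ 0.06663936 -0.00020467 -0.14165218] [ 0.37254109 -0.01885567  0.21108725]
cam at grasp [ 0.40174288 -0.08121165  0.06781918]
cam at grasp30 [ 0.40736993 -0.09497917  0.10115852]
tcp [ 0.4443 -0.1847  0.0501] shift [ 0.0337 -0.0609 -0.2096] turn [-0.0288 -0.0007  0.0092] rows 2.648515236474797 0.18972342393257474
tcp [ 0.4577 -0.2175  0.0148] shift [ 0.0604 -0.1264 -0.2803] turn [-0.0288 -0.0007  0.0092] rows 3.757687569244588 0.18972342393257474
pred mouth px [[325.90652527 132.32400496]] pred foot [[325.8744936  262.86420312]]
```

Emit:
step_arm:
  targets: "1 0.034 -0.06 -0.21 -0.03 0 0.01;1 0.034 -0.06 -0.21 -0.03 0 0.01;1 0.034 -0.06 -0.21 -0.03 0 0.01;1 0.034 -0.06 -0.21 -0.03 0 0.01;1 0.047 -0.093 -0.245 -0.03 0 0.01;1 0.047 -0.093 -0.245 -0.03 0 0.01;1 0.06 -0.126 -0.28 -0.03 0 0.01;1 0.06 -0.126 -0.28 -0.03 0 0.01;1 0.06 -0.126 -0.28 -0.03 0 0.01;1 0.06 -0.126 -0.28 -0.03 0 0.01"

```text
clock: 2.65
eef_pos: [0.4602, -0.2172, 0.0177]
tool_rot: [0.515, 0.766, -0.213, 0.32]
ft_force: [-0.3, 0.5, -0.8]
grip_width: 0.0852
grasp_force: 0.0
```

```bash
python3 - <<'E'
from g import *
plan(g,frame(-m-Z,s),0)
cv2.imwrite("pics/w2.png",bot.camera("wrist")[:,:,::-1])
E
```

```text
tcp [ 0.4577 -0.2175  0.0148] shift [-0.005  -0.0005 -0.0058] turn [ 0.0016  0.0061 -0.    ] rows 0.09199610417196794 0.03955342374214053
```

View pics/w2.png

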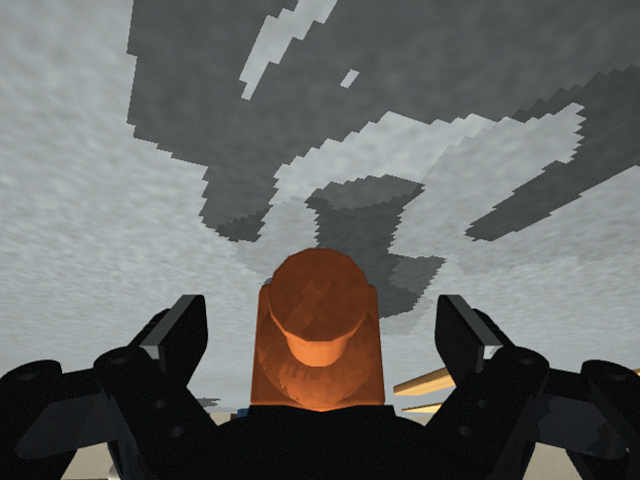

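The neck is centred between the pads at column 320, so I'll close.

Emit:
step_arm:
  targets: "1 -0.005 0 -0.004 0 0 0;-1 -0.005 0 -0.004 0 0 0;-1 -0.005 0 -0.004 0 0 0;-1 -0.005 0 -0.004 0 0 0;-1 -0.005 0 -0.004 0 0 0;-1 -0.005 0 -0.004 0 0 0;-1 -0.005 0 -0.004 0 0 0;-1 -0.005 0 -0.004 0 0 0;-1 -0.005 0 -0.004 0 0 0;-1 -0.005 0 -0.004 0 0 0"

```text
clock: 3.53
eef_pos: [0.4573, -0.217, 0.0143]
tool_rot: [0.515, 0.767, -0.213, 0.319]
ft_force: [-1.2, 3.8, 3.7]
grip_width: 0.0242
grasp_force: 98.7
```

Emit:
step_arm:
  targets: "-1 0 0 0 0 0 0;-1 0 0 0 0 0 0;-1 0 0 0.06 0 0 0;-1 0 0 0.12 0 0 0;-1 0 0 0.18 0 0 0;-1 0 0 0.24 0 0 0;-1 0 0 0.3 0 0 0;-1 0 0 0.3 0 0 0;-1 0 0 0.3 0 0 0;-1 0 0 0.3 0 0 0"

```text
clock: 4.37
eef_pos: [0.4556, -0.217, 0.1624]
tool_rot: [0.515, 0.767, -0.213, 0.318]
ft_force: [-0.6, -0.1, -3.6]
grip_width: 0.0245
grasp_force: 99.2
```

```bash
python3 - <<'E'
from g import *
o=bot.get_obs(); print(o["ft_force"],o["joint_pos"])
R=Ro.from_quat(o["tool_rot"]); gp=o["eef_pos"]-R.apply([0,0,.0187]); print("gp",gp)
im=bot.camera("wrist"); cv2.imwrite("pics/w3.png",im[:,:,::-1]); cv2.imwrite("pics/s3.png",bot.camera("scene")[:,:,::-1])
# target: rotate by 90 about axis m x Z, grasp point over place, foot 20 mm up
q=Ro.from_rotvec(np.cross(m,Z)*np.pi/2)*frame(-m-Z,s); print(q.apply([0,0,1]))
plan([.47,-.22,.104+.03],q)
E
```

```text
[-0.62529493 -0.07940281 -3.63704174] [-0.04919137  0.08898496 -0.6634989   0.41712288 -0.69489649  0.98529329]
gp [ 0.45056819 -0.20476195  0.17565331]
[-0.26752525  0.65454583 -0.70710678]
tcp [ 0.465  -0.2078  0.1208] shift [ 0.0197  0.0186 -0.0816] turn [ 1.8513  0.7554 -0.0035] rows 1.0312862630756396 12.56652550235961
```

View pics/s3.png

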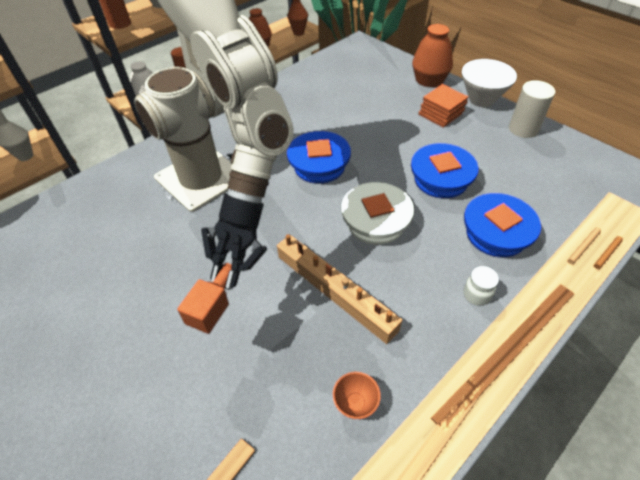

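The vase is held level in the fingers at (215,285), well clear of the rack. I'll tip it upright in the air.

Emit:
step_arm:
  targets: "-1 0.02 0 0.06 0.925 0.378 0;-1 0.02 0 0.06 0.925 0.378 0;-1 0.02 0 0.06 0.925 0.378 0;-1 0.02 0 0.06 0.925 0.378 0;-1 0.02 0 0.06 0.925 0.378 0;-1 0.02 0 0.06 0.925 0.378 0;-1 0.02 0 0.06 0.925 0.378 0;-1 0.02 0 0.06 0.925 0.378 0;-1 0.02 0 0.06 0.925 0.378 0;-1 0.02 0 0.06 0.925 0.378 0"

```text
clock: 5.3
eef_pos: [0.4661, -0.2166, 0.1924]
tool_rot: [0.558, 0.83, -0.001, 0.001]
ft_force: [-0.6, 0.1, -4.1]
grip_width: 0.0245
grasp_force: 98.7
```

Emit:
step_arm:
  targets: "-1 0 0 0 0.925 0.378 0;-1 0 0 0 0.925 0.378 0;-1 0 0 0 0.925 0.378 0;-1 0 0 0 0.925 0.378 0;-1 0 0 0 0.925 0.378 0;-1 0 0 0 0.925 0.378 0;-1 0 0 0 0.925 0.378 0;-1 0 0 0 0.925 0.378 0;-1 0 0 0 0.925 0.378 0;-1 0 0 0 0.925 0.378 0"

```text
clock: 6.13
eef_pos: [0.4675, -0.2164, 0.1953]
tool_rot: [0.516, 0.768, 0.212, -0.314]
ft_force: [0.6, 0.0, -3.3]
grip_width: 0.0244
grasp_force: 98.2
```

```bash
python3 - <<'E'
from g import *
o=bot.get_obs(); print(o["ft_force"],o["joint_pos"],o["grip_width"])
q=Ro.from_rotvec(np.cross(m,Z)*np.pi/2)*frame(-m-Z,s)
plan([.47,-.22,.104+.03],q)
cv2.imwrite("pics/s4.png",bot.camera("scene")[:,:,::-1])
E
```

```text
[ 0.569176    0.02110117 -3.25095651] [-0.64706783  0.84377743  0.61849425  2.0475506   0.36807843  0.39887981] 0.02443384424912798
tcp [ 0.465  -0.2078  0.1208] shift [-0.005   0.0172 -0.1491] turn [0.0077 0.0064 0.0003] rows 1.8007145001812839 0.06293208316839723
```

View pics/s4.png

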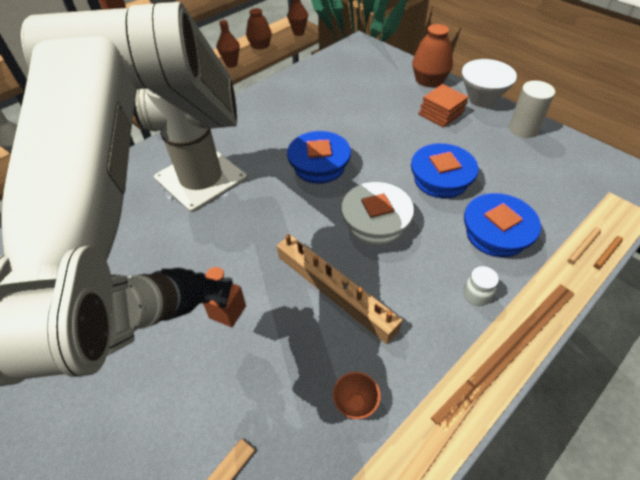

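Upright at (225,295). Lowering to the bench, with fine steps at the end.

Emit:
step_arm:
  targets: "-1 0 0 -0.06 0 0 0;-1 0 0 -0.12 0 0 0;-1 0 0 -0.18 0 0 0;-1 0 0 -0.19 0 0 0;-1 0 0 -0.19 0 0 0;-1 0 0 -0.19 0 0 0;-1 0 0 -0.19 0 0 0"

```text
clock: 6.77
eef_pos: [0.4682, -0.2175, 0.1021]
tool_rot: [0.516, 0.768, 0.213, -0.314]
ft_force: [-0.0, -0.2, -3.6]
grip_width: 0.0246
grasp_force: 98.2
```

Emit:
step_arm:
  targets: "-1 0 0 -0.002 0 0 0;-1 0 0 -0.004 0 0 0;-1 0 0 -0.006 0 0 0;-1 0 0 -0.008 0 0 0;-1 0 0 -0.008 0 0 0"

```text
clock: 7.18
eef_pos: [0.4671, -0.2172, 0.0952]
tool_rot: [0.516, 0.767, 0.213, -0.316]
ft_force: [0.2, 0.3, -2.2]
grip_width: 0.0245
grasp_force: 98.2
```

Emit:
step_arm:
  targets: "-1 0 0 -0.002 0 0 0;-1 0 0 -0.004 0 0 0;-1 0 0 -0.004 0 0 0;-1 0 0 -0.004 0 0 0"

```text
clock: 7.52
eef_pos: [0.4671, -0.2172, 0.0932]
tool_rot: [0.516, 0.767, 0.213, -0.316]
ft_force: [0.0, 0.4, -3.7]
grip_width: 0.0242
grasp_force: 98.7
```

Emit:
step_arm:
  targets: "-1 0 0 -0.002 0 0 0;-1 0 0 -0.004 0 0 0;-1 0 0 -0.004 0 0 0;-1 0 0 -0.004 0 0 0"

```text
clock: 7.85
eef_pos: [0.4672, -0.2172, 0.093]
tool_rot: [0.517, 0.767, 0.214, -0.315]
ft_force: [0.4, -0.8, 4.4]
grip_width: 0.0248
grasp_force: 99.1
```

Emit:
step_arm:
  targets: "-1 0 0 -0.002 0 0 0;-1 0 0 -0.003 0 0 0;-1 0 0 -0.003 0 0 0;-1 0 0 -0.003 0 0 0"

```text
clock: 8.18
eef_pos: [0.4673, -0.2173, 0.0929]
tool_rot: [0.517, 0.767, 0.214, -0.315]
ft_force: [-0.5, -2.6, 10.6]
grip_width: 0.0246
grasp_force: 99.3
```

Contact shows in the force. I'll relax the push, open a little so the vase settles flat on its foot, then regrip.

Emit:
step_arm:
  targets: "-1 0 0 0.005 0 0 0;-1 0 0 0.005 0 0 0;-0.1 0 0 0.005 0 0 0;-0.1 0 0 0.005 0 0 0;-0.1 0 0 0.005 0 0 0;-0.1 0 0 0.005 0 0 0;-0.1 0 0 0.005 0 0 0;-0.1 0 0 0.005 0 0 0;-0.1 0 0 0.005 0 0 0;-0.1 0 0 0.005 0 0 0"

```text
clock: 9.02
eef_pos: [0.4671, -0.2172, 0.0923]
tool_rot: [0.516, 0.767, 0.213, -0.316]
ft_force: [-0.7, -1.6, -0.7]
grip_width: 0.0385
grasp_force: 0.0
```

```bash
python3 - <<'E'
from g import *
o=bot.get_obs(); print(o["ft_force"],o["eef_pos"],o["grip_width"])
a=bot.camera("wrist");b=bot.camera("scene")
b2=cv2.resize(b[220:370,160:310],(400,400),interpolation=2)
w=np.zeros((400,800,3),np.uint8); w[:300,:400]=cv2.resize(a,(400,300));w[:,400:]=b2
cv2.imwrite("pics/c5.png",w[:,:,::-1])
E
```

```text
[-0.69903809 -1.56694438 -0.73797295] [ 0.46714178 -0.21715293  0.09227731] 0.038459716029763676
```

View pics/c5.png

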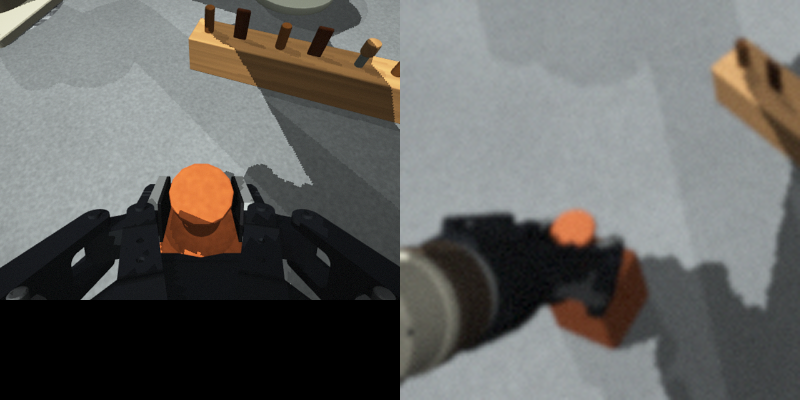

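The vase is standing between the pads with its mouth visible. Regrip and lift.

Emit:
step_arm:
  targets: "-1 0 0 0 0 0 0;-1 0 0 0 0 0 0;-1 0 0 0 0 0 0;-1 0 0 0 0 0 0;-1 0 0 0 0 0 0;-1 0 0 0 0 0 0;-1 0 0 0 0 0 0;-1 0 0 0 0 0 0;-1 0 0 0 0 0 0;-1 0 0 0 0 0 0"

```text
clock: 9.95
eef_pos: [0.4673, -0.2172, 0.0925]
tool_rot: [0.516, 0.767, 0.213, -0.315]
ft_force: [2.3, 0.2, 1.9]
grip_width: 0.0247
grasp_force: 96.6
```

Emit:
step_arm:
  targets: "-1 0 0 0.03 0 0 0;-1 0 0 0.08 0 0 0;-1 0 0 0.13 0 0 0;-1 0 0 0.18 0 0 0;-1 0 0 0.23 0 0 0;-1 0 0 0.27 0 0 0;-1 0 0 0.27 0 0 0;-1 0 0 0.27 0 0 0;-1 0 0 0.27 0 0 0;-1 0 0 0.27 0 0 0"

```text
clock: 10.78
eef_pos: [0.4666, -0.2169, 0.2251]
tool_rot: [0.516, 0.766, 0.213, -0.317]
ft_force: [0.5, 0.2, -3.4]
grip_width: 0.0246
grasp_force: 97.1
```

```bash
python3 - <<'E'
from g import *
o=bot.get_obs(); print(o["joint_pos"],o["grip_width"])
R=Ro.from_quat(o["tool_rot"]); gp=o["eef_pos"]-R.apply([0,0,.0187]); print("gp",gp,R.apply([0,0,1]))
q=Ro.from_rotvec([0,0,np.radians(64.0)-th-0])*R
q=Ro.from_rotvec([0,0,np.radians(64.0)-th])*R
plan([.467,.223,.24],q); print(np.degrees(np.radians(64)-th))
E
```

```text
[-0.64918514  0.83541107  0.67446427  2.1194899   0.36826436  0.39830353] 0.024645769618021195
gp [ 0.47156894 -0.22917323  0.23835478] [-0.26658847  0.65424892 -0.70773508]
tcp [0.4551 0.2288 0.2268] shift [-0.0229  0.8915  0.0033] turn [ 0.     -0.      0.9282] rows 10.692876568135867 5.833692395101128
41.76923754892406
```

Emit:
step_arm:
  targets: "-1 0 0.04 -0.02 0 0 0.05;-1 0 0.09 -0.02 0 0 0.1;-1 0 0.14 -0.02 0 0 0.15;-1 0 0.19 -0.02 0 0 0.2;-1 -0.01 0.24 -0.02 0 0 0.25;-1 -0.01 0.29 -0.02 0 0 0.3;-1 -0.01 0.34 -0.02 0 0 0.35;-1 -0.01 0.38 -0.02 0 0 0.4;-1 -0.01 0.4 -0.02 0 0 0.4;-1 -0.01 0.4 -0.02 0 0 0.4"

```text
clock: 11.62
eef_pos: [0.4615, -0.0149, 0.2163]
tool_rot: [0.389, 0.838, 0.161, -0.347]
ft_force: [0.5, 0.1, -2.8]
grip_width: 0.0249
grasp_force: 96.4
```

```bash
python3 - <<'E'
from g import *
o=bot.get_obs(); print(o["joint_pos"])
R=Ro.from_quat(o["tool_rot"]); print("gp",o["eef_pos"]-R.apply([0,0,.0187]),R.apply([0,0,1]))
E
```

```text
[-0.28889754  0.69414761  0.38678692  1.95910828  0.39652252  0.43357364]
gp [ 0.47001013 -0.02494408  0.22958941] [-0.45664458  0.53863071 -0.70806263]
```

Emit:
step_arm:
  targets: "-1 0 0.05 0 0 0 0.06;-1 0 0.11 0 0 0 0.12;-1 0 0.17 0 0 0 0.18;-1 0 0.23 0 0 0 0.24;-1 -0.01 0.29 0 0 0 0.3;-1 -0.01 0.35 0 0 0 0.36;-1 -0.012 0.41 0 0 0 0.42;-1 -0.012 0.46 0 0 0 0.48;-1 -0.012 0.487 0 0 0 0.53;-1 -0.012 0.487 0 0 0 0.53"

```text
clock: 12.45
eef_pos: [0.4558, 0.2287, 0.2159]
tool_rot: [0.206, 0.901, 0.086, -0.372]
ft_force: [-0.6, 0.3, -3.3]
grip_width: 0.0247
grasp_force: 96.3
```

Emit:
step_arm:
  targets: "-1 0 0 0 0 0 0;-1 0 0 0 0 0 0;-1 0 0 0 0 0 0"

```text
clock: 12.7
eef_pos: [0.4565, 0.2246, 0.217]
tool_rot: [0.21, 0.9, 0.087, -0.371]
ft_force: [-0.4, -0.8, -3.1]
grip_width: 0.0244
grasp_force: 96.3
```

```bash
python3 - <<'E'
from g import *
o=bot.get_obs(); print(o["joint_pos"])
R=Ro.from_quat(o["tool_rot"]); print("gp",o["eef_pos"]-R.apply([0,0,.0187]),R.apply([0,0,1]),R.apply([0,1,0]))
for n in("wrist","top","scene"): cv2.imwrite(f"pics/{n}6.png",bot.camera(n)[:,:,::-1])
a=cv2.imread("pics/top6.png")[190:290,190:290];b=cv2.imread("pics/scene6.png")[120:250,310:440]
w=np.hstack([cv2.resize(a,(400,400),interpolation=2),cv2.resize(b,(400,400),interpolation=2)])
cv2.imwrite("pics/c6.png",w)
E
```

```text
[0.19798999 0.76551849 0.52768442 1.99989232 0.44424842 0.49941113]
gp [0.46833637 0.21879689 0.23023797] [-0.63215957  0.31152011 -0.70945718] [4.41847104e-01 8.97090350e-01 2.02707773e-04]
```

View pics/c6.png

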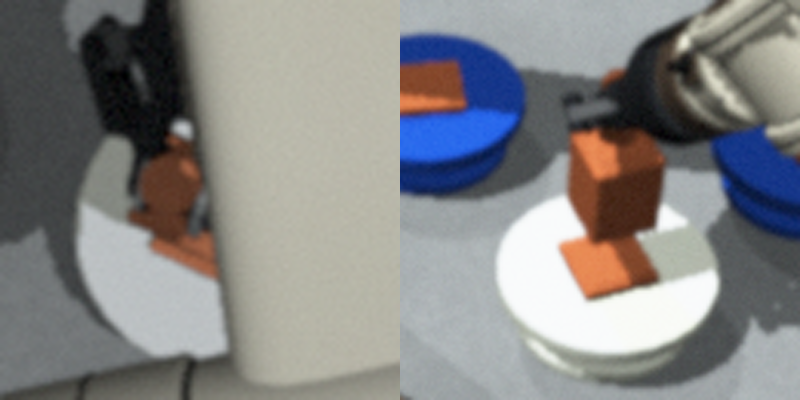

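In the scene half of the crop the vase is upright at about (615,185), above the tile at (608,265), and no contact is visible. Now I'll refine the tile pose by model fit and check the vase against kinematics.

```bash
python3 - <<'E'
from g import *
from scipy.optimize import minimize
box={"top":(200,290,200,290),"scene":(335,420,178,250)}
obs={};head={}
for n,(u0,u1,v0,v1) in box.items():
    im=cv2.imread(f"pics/{n}0.png")[v0:v1,u0:u1,::-1]
    big=cv2.resize(im,None,fx=4,fy=4,interpolation=cv2.INTER_CUBIC)
    m_=red(big); k=cv2.connectedComponentsWithStats(m_); i=1+np.argmax(k[2][1:,4]); obs[n]=(k[1]==i)
    g_=big.min(2)>150; head[n]=cv2.morphologyEx((g_|obs[n]).astype(np.uint8),cv2.MORPH_CLOSE,np.ones((9,9)))
b=np.array([[-1,-1],[1,-1],[1,1],[-1,1]])*.032
def hull(n,w):
    u0,u1,v0,v1=box[n]; q=(proj(n,w)-[u0,v0])*4+1.5; o=np.zeros(obs[n].shape,np.uint8)
    cv2.fillConvexPoly(o,cv2.convexHull(q.astype(np.float32)).round().astype(np.int32),1); return o
def tile(n,p):
    c,s_=np.cos(p[2]),np.sin(p[2]); xy=b@np.array([[c,s_],[-s_,c]])+p[:2]
    return hull(n,np.vstack([np.c_[xy,np.full(4,z)] for z in(.06,.07)]))
a=np.linspace(0,2*np.pi,90)
for ns in(["top"],["scene"],["top","scene"]):
    f=lambda p:sum(np.mean(tile(n,[p[0]/100,p[1]/100,p[2]/10])!=obs[n]) for n in ns)
    r=minimize(f,[46.6,22.3,-4.5],method="Nelder-Mead",options=dict(initial_simplex=[[46,22,-4.5],[47.5,22,-4.5],[46,23.5,-4.5],[46,22,-3.7]],maxiter=300))
    print(ns,r.x/[100,100,10],np.degrees(r.x[2]/10)+90,r.fun,[obs[n].mean() for n in ns])
    M=[]
for n in box:
    t=head[n]; ys,xs=np.nonzero(t); u0,u1,v0,v1=box[n]
    ct=max(cv2.findContours(t,0,1)[0],key=cv2.contourArea)[:,0]
    (e)=cv2.minEnclosingCircle(ray(n,(cv2.convexHull(ct)[:,0]-1.5)/4+[u0,v0],.06)[:,:2].astype(np.float32)*1000); print(n,"head",e)
E
```

```text
['top'] [ 0.46683875  0.22528648 -0.50727297] 60.9353995627941 0.016496913580246915 [np.float64(0.07080246913580247)]
['scene'] [ 0.46289426  0.22902572 -0.41421545] 66.26720315378967 0.025245098039215687 [np.float64(0.07016952614379085)]
['top', 'scene'] [ 0.46697067  0.22573584 -0.51062303] 60.743455412987245 0.0424001452432825 [np.float64(0.07080246913580247), np.float64(0.07016952614379085)]
top head ((464.2246398925781, 223.56834411621094), 89.95345306396484)
scene head ((476.6890869140625, 211.47286987304688), 157.68333435058594)
```

```bash
python3 - <<'E'
from g import *
from scipy.optimize import least_squares
for n,(u0,u1,v0,v1) in {"top":(200,290,200,290),"scene":(345,410,183,228)}.items():
    im=cv2.imread(f"pics/{n}0.png")[v0:v1,u0:u1]
    big=cv2.resize(im,None,fx=8,fy=8,interpolation=cv2.INTER_CUBIC); d=big[...,2].astype(int)-big[...,0]
    for th_ in(35,50,65):
        c=max(cv2.findContours((d>th_).astype(np.uint8),0,1)[0],key=cv2.contourArea)[:,0]
        w=ray(n,(c-3.5)/8+[u0,v0],.07)[:,:2]*1000
        print(n,th_,cv2.minAreaRect(w.astype(np.float32)))
# scene head ellipse: white region top surface, robust circle fit on hull
u0,u1,v0,v1=335,420,178,250
im=cv2.imread("pics/wrist6.png"); 
g_=(im.min(2)>140)&(im.max(2).astype(int)-im.min(2)<30); k=cv2.connectedComponentsWithStats(g_.astype(np.uint8))
print("wrist white comps",[tuple(s) for s in k[2][1:] if s[4]>500][:8]); print(proj("wrist",[[.465,.223,.07]]+[[.465+.09*np.cos(t),.223+.09*np.sin(t),.06] for t in np.arange(0,6.28,.785)]).round())
E
```

```text
top 35 ((464.4281311035156, 223.87631225585938), (64.40460968017578, 63.17521667480469), 64.33995819091797)
top 50 ((464.41644287109375, 223.81536865234375), (63.07572555541992, 61.926780700683594), 64.40772247314453)
top 65 ((464.4326171875, 223.75302124023438), (61.62484359741211, 60.639068603515625), 64.2209701538086)
scene 35 ((469.0860290527344, 222.31094360351562), (66.05489349365234, 67.58631896972656), 64.12342071533203)
scene 50 ((468.97222900390625, 222.35064697265625), (64.83020782470703, 65.66547393798828), 64.3270263671875)
scene 65 ((468.88623046875, 222.3533935546875), (63.79713439941406, 64.2224349975586), 64.48257446289062)
wrist white comps [(np.int32(0), np.int32(0), np.int32(640), np.int32(216), np.int32(70013)), (np.int32(0), np.int32(159), np.int32(47), np.int32(23), np.int32(672)), (np.int32(0), np.int32(161), np.int32(483), np.int32(250), np.int32(59446))]
[[324. 381.]
 [385. 514.]
 [443. 426.]
 [424. 330.]
 [357. 278.]
 [277. 283.]
 [216. 344.]
 [209. 442.]
 [279. 523.]]
```

```bash
python3 - <<'E'
from g import *
from scipy.optimize import least_squares
im=cv2.GaussianBlur(cv2.imread("pics/wrist6.png"),(0,0),1).min(2).astype(float)
c0=np.array([.465,.223]); P=[]
rr=np.arange(.070,.112,.0005)
for t in np.radians(np.arange(0,360,4)):
    w=np.c_[c0[0]+rr*np.cos(t),c0[1]+rr*np.sin(t),np.full(len(rr),.06)]; q=proj("wrist",w)
    if (q<2).any() or (q[:,0]>637).any() or (q[:,1]>477).any(): continue
    v=cv2.remap(im.astype(np.float32),q[:,0].astype(np.float32),q[:,1].astype(np.float32),1)[:,0]
    dv=v[6:]-v[:-6]; i=np.argmin(dv)
    if dv[i]<-25 and v[:i+1].min()>120: P.append([*w[i+3,:2],np.degrees(t),rr[i+3],v[i],v[i+6]])
P=np.array(P); print(P[:,2:].round(3))
r=least_squares(lambda p:np.hypot(P[:,0]-p[0],P[:,1]-p[1])-.09,c0,loss="soft_l1",f_scale=.001); print(r.x,r.fun.round(4))
E
```

```text
[[1.96000e+02 7.60000e-02 1.61551e+02 4.72110e+01]
 [2.00000e+02 7.20000e-02 1.65152e+02 4.32060e+01]]
[0.45001671 0.27134981] [-0. -0.]
```

```bash
cat > fin.py <<'E'
from g import *
y=np.radians(64.3); s2=np.array([np.cos(y),np.sin(y),0]); m2=np.array([-np.sin(y),np.cos(y),0])
import sys
o=bot.get_obs(); R=Ro.from_quat(o["tool_rot"]); print(o["clock"],"gp",o["eef_pos"]-R.apply([0,0,.0187]),"force",o["ft_force"],o["joint_pos"][3])
plan([.466,.2235,float(sys.argv[1])],frame(m2-Z,s2))
E
python3 fin.py .2065
```

```text
12.85 gp [0.46831114 0.21920398 0.23067473] force [-0.06560708 -0.44017681 -3.15852183] 2.000066633783814
tcp [0.4541 0.2292 0.1933] shift [-0.0048  0.0084 -0.0483] turn [0.0009 0.0048 0.0112] rows 0.5901014738896257 0.07697663629391481
```

Emit:
step_arm:
  targets: "-1 -0.005 0.008 -0.015 0 0.005 0.011;-1 -0.005 0.008 -0.03 0 0.005 0.011;-1 -0.005 0.008 -0.045 0 0.005 0.011;-1 -0.005 0.008 -0.048 0 0.005 0.011;-1 -0.005 0.008 -0.048 0 0.005 0.011;-1 -0.005 0.008 -0.048 0 0.005 0.011;-1 -0.005 0.008 -0.048 0 0.005 0.011"

```text
clock: 13.43
eef_pos: [0.4537, 0.2304, 0.1935]
tool_rot: [0.204, 0.901, 0.084, -0.373]
ft_force: [0.5, -0.6, -2.9]
grip_width: 0.0242
grasp_force: 96.4
```

```bash
python3 fin.py .1865
```

```text
13.4333 gp [0.46561246 0.22471251 0.206718  ] force [ 0.48517102 -0.61238951 -2.93294251] 1.9528637840093643
tcp [0.4541 0.2292 0.1733] shift [ 0.0008 -0.0024 -0.0404] turn [ 0.0005  0.0001 -0.003 ] rows 0.4856757616285967 0.019340497842728472
```

Emit:
step_arm:
  targets: "-1 0 -0.002 -0.008 0 0 0;-1 0 -0.002 -0.016 0 0 0;-1 0 -0.002 -0.024 0 0 0;-1 0 -0.002 -0.032 0 0 0;-1 0 -0.002 -0.032 0 0 0;-1 0 -0.002 -0.032 0 0 0;-1 0 -0.002 -0.032 0 0 0;-1 0 -0.002 -0.032 0 0 0"

```text
clock: 14.1
eef_pos: [0.4537, 0.2294, 0.1775]
tool_rot: [0.204, 0.901, 0.085, -0.373]
ft_force: [0.6, -0.1, -3.4]
grip_width: 0.0243
grasp_force: 96.4
```

```bash
python3 fin.py .1865; python3 - <<'E'
from g import *
o=bot.get_obs(); R=Ro.from_quat(o["tool_rot"]); gp=o["eef_pos"]-R.apply([0,0,.0187]); fz=gp[2]-.1057; print("foot",fz)
im=bot.camera("scene"); u0,v0,k=345,150,8
big=cv2.resize(im[v0:v0+72,u0:u0+72],None,fx=k,fy=k,interpolation=cv2.INTER_CUBIC)[:,:,::-1].copy()
raw=big.copy()
y=np.radians(64.3); M=np.array([[np.cos(y),np.sin(y)],[-np.sin(y),np.cos(y)]])
b=np.array([[-1,-1],[1,-1],[1,1],[-1,1]])
for h,z,c,col in((.028,fz,gp[:2],(0,255,0)),(.032,.07,np.array([.466,.2235]),(255,255,0)),(.028,fz+.072,gp[:2],(0,255,0))):
    q=(proj("scene",np.c_[b*h@M+c,np.full(4,z)])-[u0,v0])*k+(k-1)/2; cv2.polylines(big,[q.round().astype(np.int32)],True,col,1)
cv2.imwrite("pics/c7.png",big)
E
```

```text
14.1 gp [0.46565404 0.22367892 0.19070822] force [ 0.57991334 -0.14583499 -3.4340687 ] 1.919933161347621
tcp [0.4541 0.2292 0.1733] shift [ 0.0007 -0.0003 -0.0084] turn [ 0.0005  0.0003 -0.0029] rows 0.10121592864265327 0.01879029621382491
foot 0.0850082159227299
```

View pics/c7.png

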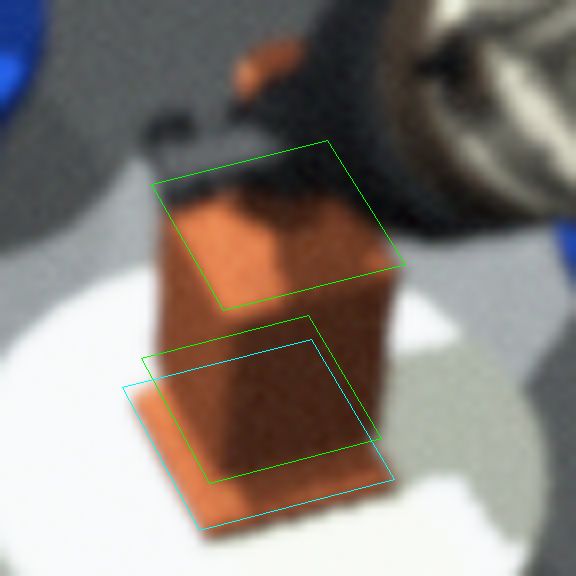

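The overlay shows the vase and tile edges parallel. The observed vase corner near (220,480) and tile corner near (210,532) are both offset by about the same small amount from my predictions, so the vase is centred. Last 4 mm down, then settle.

Emit:
step_arm:
  targets: "-1 0 0 -0.004 0 0 0;-1 0 0 -0.008 0 0 0;-1 0 0 -0.008 0 0 0;-1 0 0 -0.008 0 0 0;-1 0 0 -0.008 0 0 0;-1 0 0 -0.008 0 0 0;-1 0 0 -0.008 0 0 0;-1 0 0 -0.008 0 0 0;-1 0 0 -0.008 0 0 0;-1 0 0 -0.008 0 0 0"

```text
clock: 14.98
eef_pos: [0.4537, 0.2293, 0.1733]
tool_rot: [0.205, 0.901, 0.084, -0.373]
ft_force: [0.0, 1.1, -3.3]
grip_width: 0.0242
grasp_force: 96.4
```

```bash
python3 fin.py .1865; python3 -c "
from workcell import bot
o=bot.get_obs();print(o['joint_vel'],o['grasp_force'])
print(bot.job_done())"
```

```text
14.9833 gp [0.46558339 0.22362186 0.18656399] force [ 0.04275929  1.0712849  -3.25433878] 1.911676813158944
tcp [0.4541 0.2292 0.1733] shift [ 0.0009 -0.0002 -0.0001] turn [ 0.0007 -0.     -0.0029] rows 0.010626674384701253 0.018944651774285354
[ 7.78650622e-04 -6.81853956e-05  2.72147288e-04  1.71969713e-03
  3.76212090e-04  1.69994214e-05] 96.3632881129686
the job is handed in; nothing more can be done
None
```

I've handed the job in with the vase held upright and still, its foot about 11 mm above the tile by the arm's readings, centred and with its sides parallel to the tile; no verdict was returned.

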